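Hold the hob lighter ready at the small burner

TASK

Draw the hob lighter (the tall tool with the plain rectangular handle) straight up out of the utensil block, tip it over to slant about halfway between upright and level, nozzle end lowest, and hold it ready at the free small burner: nozzle tip about 2 cm above the middle of the burner's cap, touching neither burner nor grate. Finish while still gripping the lighter steadily there, with nothing else carrying it; do not put it down, and leave everything else on the worktop where it stands.

Things in the scene. Friction and masses are not known exactly. Their poses are not given: they have to be found in the camera images.
- lighter: Hob lighter, 215 mm long, about 90 g, loose. Origin at the nozzle's tip; its z runs from the tip to the handle's end (up, while in the block). z 0-100 mm: round steel nozzle, 10 mm across; z 100-215 mm: straight handle, 28 mm (x) by 20 mm (y), its shoulders resting on the block's top, nozzle down in one of the holes. Tallest of the three tools there; its top is 225 mm above the worktop.
- lighter_grip (a point): Point in the middle of the lighter's handle, 175 mm from the nozzle's tip; the place to grip, across the 20 mm width (the lighter's y). A small trigger guard stands out to x +25 mm between 110 and 152 mm from the tip (look only).
- holder: Wooden utensil block, fixed, 200 mm (x) by 90 mm (y) by 110 mm high; origin at the centre of its underside, on the worktop. Three vertical square holes of 15 mm, right through, at x = -60, 0 and +60 mm on its middle line; each holds one tool, in any order.
- hob: Two-burner gas hob, fixed: steel tray 280 mm (x) by 500 mm (y) by 12 mm; origin at the centre of its underside, on the worktop. Burners at x +20 mm, y -125 and +125 mm, either way round. Round each a dark square 210 mm grate, top 50 mm above the worktop, four bars reaching in to 40 mm from the burner's middle. Two knobs at x -112 mm, 36 mm high.
- small_burner: The small burner, free of any pot: dark round cap 48 mm across on an aluminium crown 60 mm across; origin at the centre of its underside, 12 mm above the worktop. Fixed.
- small_burner_top (a point): Middle of the top of the small burner's cap, 34 mm above the worktop (16 mm below the grate's top).
- large_burner: The large burner, cap 84 mm across, under the casserole; origin at the centre of its underside, 12 mm above the worktop. Fixed.
- casserole: Open steel casserole, 200 mm across, 75 mm high, two loop handles reaching 133 mm from its middle; stands on the grate over the large burner. Origin at the centre of its underside. Loose.
- sharpener: Sharpening steel standing in the block: round black handle 28 mm across whose top is 165 mm above the worktop. Origin at its lower end. Loose.
- scraper: Small scraper standing in the block: wooden handle 30 by 22 mm whose top is 158 mm above the worktop. Origin at its lower end. Loose.
- mug: White mug, 76 mm across, 85 mm high; origin under its centre. Loose.
- jar: Amber jar, 60 mm across, 75 mm high; origin under its centre. Loose.
- mill: Wooden pepper mill, 54 mm across, 140 mm high; origin under its centre. Loose.
- bowl: White bowl, 100 mm across, 45 mm high; origin under its centre. Loose.
- soap: Green bottle, 56 mm across, 170 mm high; origin under its centre. Loose.
- cleaner: Blue bottle, 64 mm across, 200 mm high; origin under its centre. Loose.
Not all that is in view belongs to the job. What is shaped like the lighter but purple is not meant.

How it is judged:
On the way:
1. the gripped lighter has been drawn up, its nozzle tip clear above the utensil block (height (world z) of lighter above 0.112 m and contact force between lighter and the fingers above 1 N), for 0.1 s.
At the end, for the whole second after the job is handed in: Lighter gripped (over 1 N), touching nothing else (under 0.3 N), under 0.05 m/s; nozzle tip within 25 mm sideways of the small burner cap's middle and 5 to 40 mm above it; slant 29 to 63 degrees from upright, nozzle lowest; other loose things within 40 mm of their places (contact force between lighter and the fingers above 1 N and horizontal distance between lighter and small_burner_top below 0.025 m and z of lighter in the frame of small_burner between 0.027 and 0.062 m and angle between lighter's own z axis and vertical between 0.5 and 1.1 rad and linear speed of lighter below 0.05 m/s and contact force between lighter and hob below 0.3 N and contact force between lighter and small_burner below 0.3 N and contact force between lighter and large_burner below 0.3 N and contact force between lighter and holder below 0.3 N and contact force between lighter and casserole below 0.3 N and distance of each of casserole, sharpener, scraper, mug, jar, mill, bowl, soap, cleaner from where it was at the start of the episode below 0.04 m); the arm keeps its last pose, push and grip.
It fails at once if another loose thing is moved more than 40 mm from its place (distance of any of casserole, sharpener, scraper, mug, jar, mill, bowl, soap, cleaner from where it was at the start of the episode above 0.04 m).
It also fails if it takes over 48 s, if anything falls off the work surface, if the arm or the gripper's body presses on something with over 40 N, if the wrist force passes 120 N, or if a joint passes its speed limit or range.

ROBOT

A 6-joint arm with a two-finger parallel gripper is mounted at the origin on the work surface. World frame = base frame: x ahead of the robot, y to its left, z up, the work surface at z = 0. Lengths are in m, angles in rad, forces in N, time in s.
With the tool pointing down it reaches from about 0.325 to 0.9 m from the base axis. Payload 6.1 kg.
Tool frame: the origin (TCP) lies at the very end of the fingers, on their centre line; the grasp point (between the pads) lies 19 mm behind it; z points along the fingers, y is the line along which they close (so a half turn about z gives the same grasp; the last joint's range is limited). The gripper opens to 85 mm and grips with 20 to 120 N. Pads are 22 mm wide; open, the fingers measure 114 mm over their backs; the gripper's body (76 mm by 85 mm) begins 54 mm behind the grasp point. The pads swing forward as they close: fully open they stand 13 mm farther back than shut.
Start: joints at [-0.126, 0.22, 1.526, -0, 1.395, -0.126], TCP at [0.625, -0, 0.231] pointing down, gripper open.
Joint ranges: [-2.98, 2.98], [-0.91, 2.08], [0.09, 2.57], [-1.24, 4.39], [0.2, 2.65], [-2.68, 2.68]. Speed limits (rad/s): [2.57, 2.57, 3.01, 3.14, 3.14, 3.14].

INTERFACE

Orientations are given as a unit quaternion [x, y, z, w].
In Python, from workcell import monitor, optics, ticket gives the robot as it stands.
- The arm moves only by the tool send_rows, never from a script. Its argument "moves" is a list of rows, each an object with "xyz": the shift along the tool's x, y, z in units of 40 mm (1.0 is 40 mm), a list of three; "spin": the turn about the tool's z in units of 5 degrees (1.0 is 5 degrees); "grip": the opening, from 0 (shut) to 1 (fully open). A call has 1 to 20 rows; each row shifts and turns the commanded pose from where the row before left it, along the tool's axes as they then stand; what a row does not reach is not made up. A row lasts 1/12 s, in which the tool goes at most 41.7 mm and 7.16 degrees, less where a joint would pass 70% of its speed; a pose out of reach is approached as far as the arm can. A call is refused whole if a number of a shift passes 1 or a number of a turn 1, either way. A call with a gripper value outside its range is refused whole. The fingers move at their own pace and stop on an object; "squeeze" is the grip in N (left out, the last holds). Time passes only in rows, so rows that do not move let the fingers close. It gives the time, the measured TCP pose, the force, the opening and the grip force at its end, in the units of the state.
- monitor.sense(): the state, without advancing time (a new reading comes with each control period).
- optics.camera(name): name is "scene" or "side" or "wrist"; returns a dict with "frame" (400x640x3 uint8, blue, green, red), "range_z" (400x640 float32, m along the optical axis (not along the pixel's ray), 0 where there is no reading), "camera_matrix" (3x3 intrinsics, pixels), "R" (3x3) and "t" (3): a world point X has camera coordinates R X + t; the wrist camera has in their place "tool_from_camera" (4x4, takes a point from camera to tool coordinates, whose origin is the TCP and whose axes are the flange's). Camera axes: x right, y down, z forward; pixel columns grow to the right and rows downward; lengths in m; the calibration is good to about 2 mm. A picture is of the moment at which its call begins: read the wrist's pose just before it.
- ticket.job_done(): hands the job in; it is judged then, once.
The state is a dict: "time_s": time; "joints": joint angles; "joint_velocities": joint speeds; "joint_efforts": joint torques, N m; "position": TCP position; "tool_rot": TCP orientation; "wrist_force": force on the tool from outside, world axes, zero at the start; "wrist_torque": the same for the moment, N m; "width": finger opening in m; "gripper_force": force on a finger pad.
Only numpy, scipy, OpenCV 4.12 (cv2) and the standard library are available. Lean on these libraries where they do the work, as an engineer would, in place of code of your own. Each camera call takes 0.05 s, during which the arm holds its last target. There are 200 camera calls.

## Working session

There is one attempt and no reset: what is moved stays moved. The work goes in short steps, Python scripts to look and compute and a tool call to move; the robot and the scene stay as the last step left them, time stands still between calls to the robot, and variables do not carry over. Pictures are saved under pics/ and viewed, at most 10 in all, crops included, and the job is handed in when it is done.

Besides the shell and the picture viewer there is one more tool, called after ">>>" as name(argument=value, ...) on one line, values as JSON. send_rows: Moves the arm, as the interface text tells. Its arguments: {"type":"object","properties":{"moves":{"type":"array"},"squeeze":{"type":"number"}},"required":["moves"]}

```bash
mkdir -p pics; cat > h.py <<'E'
import numpy as np, cv2
from workcell import monitor, optics, ticket
def cam(n):
    c=optics.camera(n); return c
def world(c,n,s=None):
    d=c["range_z"];K=np.array(c["camera_matrix"]);v,u=np.mgrid[:d.shape[0],:d.shape[1]]
    P=np.stack([(u-K[0,2])/K[0,0]*d,(v-K[1,2])/K[1,1]*d,d],-1)
    if n=="wrist":
        from scipy.spatial.transform import Rotation as Ro
        T=np.array(c["tool_from_camera"]);P=P@T[:3,:3].T+T[:3,3]
        return P@Ro.from_quat(s["tool_rot"]).as_matrix().T+np.array(s["position"])
    return (P-np.array(c["t"]))@np.array(c["R"])
E
python3 - <<'E'
from h import *
s=monitor.sense();print({k:np.round(v,3).tolist() for k,v in s.items()})
for n in("scene","side"):
    c=cam(n);cv2.imwrite(f"pics/{n}0.png",c["frame"]);W=world(c,n);np.save(n+"W.npy",W);print(n,-np.array(c["R"]).T@c["t"])
E
```

```text
{'time_s': 0.0, 'joints': [-0.126, 0.221, 1.528, -0.0, 1.395, -0.126], 'joint_velocities': [0.001, -0.0, 0.0, -0.001, 0.001, -0.0], 'joint_efforts': [-0.001, -49.691, -38.939, -0.0, 0.011, 0.0], 'position': [0.624, 0.0, 0.23], 'tool_rot': [0.707, 0.707, -0.001, -0.001], 'wrist_force': [0.273, 0.02, -0.325], 'wrist_torque': [0.041, 0.001, 0.018], 'gripper_force': 0.0, 'width': 0.085}
scene [ 1.08542193 -0.79806917  0.95639292]
side [ 0.45983621 -1.13107554  0.99387765]
```

View pics/scene0.png

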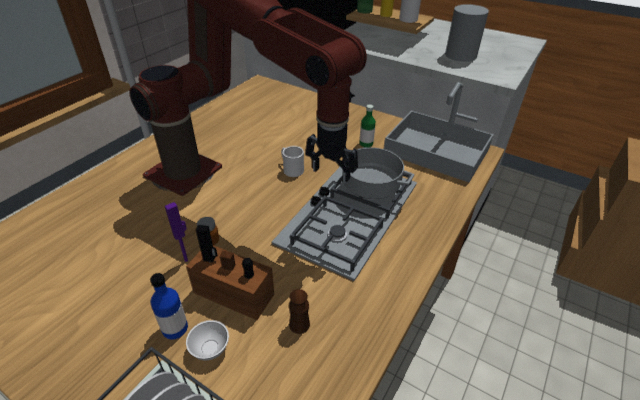

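View pics/side0.png

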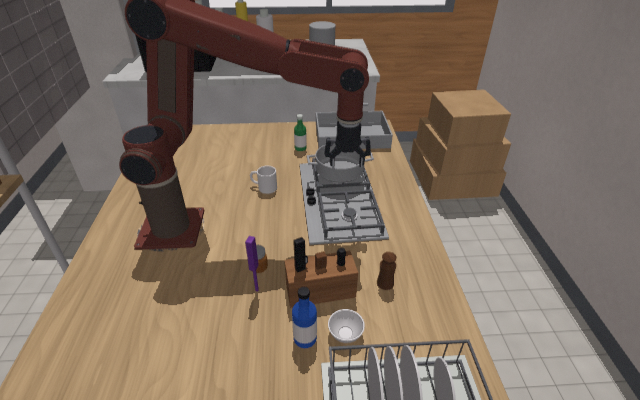

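Candidates (scene picture): tall black handle in the block (205,240), purple look-alike (175,220) – excluded, short black round handle (248,268) = sharpener, wooden handle (228,260) = scraper. I choose the tall black one; the jar (208,228) is just behind it. Cap at (338,232).

```bash
python3 - <<'E'
from h import *
for n,box in(("scene",(150,140,400,360)),("side",(220,170,420,350))):
    W=np.load(n+"W.npy");I=cv2.imread(f"pics/{n}0.png");z=W[...,2];print(n)
    m=np.zeros(z.shape,bool);m[box[1]:box[3],box[0]:box[2]]=1
    hsv=cv2.cvtColor(I,cv2.COLOR_BGR2HSV)
    def rep(t,q):
        P=W[q]; print(t,len(P),'med',np.median(P,0).round(3),'min',P.min(0).round(3),'max',P.max(0).round(3)) if len(P) else print(t,0); return P
    nb=(W[...,1]<-0.2)&m
    P=rep('blocktop',nb&(abs(z-.11)<.004)&(W[...,0]>.38))
    if len(P)>10: print(cv2.minAreaRect((P[:,:2]*1000).astype(np.float32)))
    x=nb&(z>.185)&(z<.24)&(hsv[...,2]<60)
    P=rep('tall dark',x)
    P=rep('tall top',x&(z>.221))
    if len(P)>5: print(cv2.minAreaRect((P[:,:2]*1000).astype(np.float32)))
    cx,cy=(338,232) if n=="scene" else (350,213)
    q=np.zeros(z.shape,bool);q[cy-9:cy+10,cx-12:cx+13]=1
    P=rep('cap',q&(abs(z-.034)<.004))
    for t,(u,v) in (dict(mug=(293,160),jar=(207,225),mill=(298,298),bowl=(207,340),purple=(174,215),cl=(158,281)) if n=="scene" else dict(mug=(267,180),jar=(262,258),mill=(388,270),bowl=(346,328),purple=(252,250),cl=(304,300))).items(): print(t,W[v,u].round(3))
c=cv2.imread("pics/scene0.png")[180:330,140:300];d=cv2.imread("pics/side0.png")[225:315,230:370]
cv2.imwrite("pics/crop1.png",np.hstack([cv2.resize(c,(400,375)),cv2.resize(d,(400,375))]))
E
```

```text
scene
blocktop 1543 med [ 0.533 -0.332  0.112] min [ 0.418 -0.577  0.106] max [ 0.736 -0.258  0.114]
((532.3877563476562, -376.8847351074219), (339.5656433105469, 269.7986755371094), 57.79044723510742)
tall dark 484 med [ 0.463 -0.33   0.202] min [ 0.314 -0.491  0.185] max [ 0.481 -0.29   0.23 ]
tall top 81 med [ 0.462 -0.325  0.227] min [ 0.445 -0.336  0.221] max [ 0.476 -0.311  0.23 ]
((459.6405334472656, -324.7559814453125), (28.834575653076172, 21.981822967529297), 21.568681716918945)
cap 135 med [0.648 0.015 0.035] min [ 0.623 -0.007  0.031] max [0.671 0.04  0.038]
mug [0.359 0.197 0.076]
jar [ 0.334 -0.207  0.076]
mill [ 0.728 -0.308  0.131]
bowl [ 0.558 -0.458  0.008]
purple [ 0.333 -0.304  0.191]
cl [ 0.473 -0.479  0.2  ]
side
blocktop 1279 med [ 0.513 -0.332  0.11 ] min [ 0.413 -0.575  0.106] max [ 0.736 -0.259  0.114]
((574.1467895507812, -420.4453125), (312.9644775390625, 321.0171203613281), 2.0384011268615723)
tall dark 268 med [ 0.462 -0.337  0.2  ] min [ 0.444 -0.494  0.185] max [ 0.479 -0.318  0.227]
tall top 44 med [ 0.459 -0.329  0.224] min [ 0.445 -0.339  0.221] max [ 0.472 -0.318  0.227]
((458.33135986328125, -327.88177490234375), (26.027767181396484, 14.333670616149902), 27.035686492919922)
cap 87 med [0.646 0.013 0.034] min [ 0.623 -0.008  0.03 ] max [0.668 0.039 0.037]
mug [0.342 0.191 0.061]
jar [ 0.341 -0.22   0.052]
mill [ 0.718 -0.321  0.083]
bowl [ 0.582 -0.454  0.001]
purple [ 0.329 -0.318  0.186]
cl [ 0.466 -0.493  0.182]
```

View pics/crop1.png

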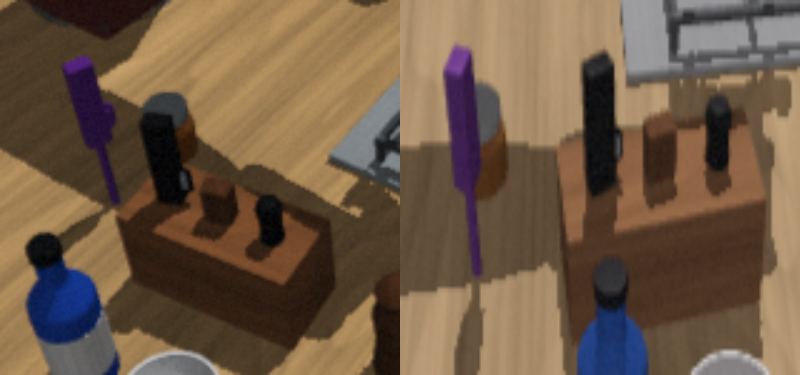

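```bash
python3 - <<'E'
from h import *
for n in("scene","side"):
    W=np.load(n+"W.npy");z=W[...,2];I=cv2.imread(f"pics/{n}0.png").astype(int)
    w=(W[...,0]>.38)&(W[...,0]<.64)&(W[...,1]<-.22)&(W[...,1]>-.42)
    q=w&(abs(z-.111)<.003);q=cv2.morphologyEx(q.astype(np.uint8),cv2.MORPH_OPEN,np.ones((2,2)))>0
    k,l,st,_=cv2.connectedComponentsWithStats(q.astype(np.uint8)); 
    i=1+np.argmax(st[1:,4]);P=W[l==i];print(n,len(P),cv2.minAreaRect((P[:,:2]*1000).astype(np.float32)))
    P=W[w&(z>.17)&(z<.23)];print('lighter',len(P),cv2.minAreaRect((P[:,:2]*1000).astype(np.float32)))
    # grate
    g=(abs(z-.05)<.004)&(abs(W[...,0]-.65)<.16)&(abs(W[...,1]-.01)<.13)&(I.max(-1)<90)
    P=W[g];print('grate',len(P),cv2.minAreaRect((P[:,:2]*1000).astype(np.float32)))
    t=(abs(z-.012)<.004)&(abs(W[...,0]-.65)<.25)&(abs(W[...,1]-.1)<.35);P=W[t];print('tray',P.min(0),P.max(0))
E
```

```text
scene 1233 ((740.0118408203125, -563.608154296875), (211.29833984375, 807.7579345703125), 41.172401428222656)
lighter 280 ((459.1355895996094, -323.7339172363281), (30.523914337158203, 23.756397247314453), 29.799528121948242)
grate 911 ((646.1993408203125, 17.12023162841797), (210.67242431640625, 215.79977416992188), 2.7438066005706787)
tray [ 0.41384746 -0.18181122  0.00800409] [0.88713973 0.39660179 0.01599788]
side 919 ((457.33984375, -627.2860107421875), (985.24853515625, 211.0112762451172), 78.19544982910156)
lighter 203 ((458.03753662109375, -326.52728271484375), (28.091293334960938, 21.42166519165039), 18.492841720581055)
grate 275 ((644.6815795898438, 15.364616394042969), (206.98635864257812, 216.20333862304688), 2.7661752700805664)
tray [ 0.47038337 -0.1174462   0.00800816] [0.81681666 0.38483591 0.01599858]
```

>>> send_rows(moves=[{"xyz": [0, 0, -1], "spin": -1, "grip": 1}, {"xyz": [0, 0, -1], "spin": -1, "grip": 1}, {"xyz": [-0.7, -0.4, -0.5], "spin": -1, "grip": 1}, {"xyz": [-0.7, -0.4, 0], "spin": -1, "grip": 1}])

```text
time_s: 0.43
position: [0.6079, -0.0611, 0.3381]
tool_rot: [0.57, 0.821, 0.002, 0.005]
wrist_force: [0.6, -1.1, 0.8]
width: 0.0853
gripper_force: 0.0
```

>>> send_rows(moves=[{"xyz": [0, 0, 0], "spin": 1, "grip": 1}, {"xyz": [0, 0, 0], "spin": 1, "grip": 1}, {"xyz": [0, 0, 0], "spin": 1, "grip": 1}, {"xyz": [0, 0, 0], "spin": 1, "grip": 1}, {"xyz": [0, 0, 0], "spin": 1, "grip": 1}, {"xyz": [0, 0, 0], "spin": 1, "grip": 1}, {"xyz": [0, 0, 0], "spin": 1, "grip": 1}, {"xyz": [0, 0, 0], "spin": 1, "grip": 1}, {"xyz": [0, 0, 0], "spin": 1, "grip": 1}, {"xyz": [0, 0, 0], "spin": 1, "grip": 1}, {"xyz": [0, 0, 0], "spin": 1, "grip": 1}, {"xyz": [0, 0, 0], "spin": 1, "grip": 1}, {"xyz": [0, 0, 0], "spin": 1, "grip": 1}, {"xyz": [0, 0, 0], "spin": 1, "grip": 1}, {"xyz": [0, 0, 0], "spin": 1, "grip": 1}, {"xyz": [0, 0, 0], "spin": 1, "grip": 1}, {"xyz": [0, 0, 0], "spin": 1, "grip": 1}, {"xyz": [0, 0, 0], "spin": 0.6, "grip": 1}])

```text
time_s: 1.93
position: [0.6056, -0.0615, 0.3306]
tool_rot: [0.982, 0.189, -0.001, -0.0]
wrist_force: [0.5, 0.8, 0.9]
width: 0.0852
gripper_force: 0.0
```

>>> send_rows(moves=[{"xyz": [-0.59, 0.475, 0], "spin": 0, "grip": 1}, {"xyz": [-0.59, 0.475, 0], "spin": 0, "grip": 1}, {"xyz": [-0.59, 0.475, 0], "spin": 0, "grip": 1}, {"xyz": [-0.59, 0.475, 0], "spin": 0, "grip": 1}, {"xyz": [-0.59, 0.475, 0], "spin": 0, "grip": 1}, {"xyz": [-0.59, 0.475, 0], "spin": 0, "grip": 1}, {"xyz": [-0.59, 0.475, 0], "spin": 0, "grip": 1}, {"xyz": [-0.59, 0.475, 0], "spin": 0, "grip": 1}, {"xyz": [-0.59, 0.475, 0], "spin": 0, "grip": 1}, {"xyz": [-0.59, 0.475, 0], "spin": 0, "grip": 1}, {"xyz": [0, 0, 0], "spin": 0, "grip": 1}, {"xyz": [0, 0, 0], "spin": 0, "grip": 1}])

```text
time_s: 2.93
position: [0.4573, -0.3272, 0.3307]
tool_rot: [0.982, 0.189, -0.0, -0.001]
wrist_force: [0.1, -1.4, 0.5]
width: 0.0857
gripper_force: 0.0
```

```bash
python3 - <<'E'
from h import *
s=monitor.sense();c=cam("wrist");cv2.imwrite("pics/w1.png",c["frame"]);W=world(c,"wrist",s);np.save("wW.npy",W)
print(s["position"],s["tool_rot"],s["joints"])
z=W[...,2];d=c["range_z"]>0
w=d&(W[...,0]>.38)&(W[...,0]<.62)&(W[...,1]<-.2)&(W[...,1]>-.43)
P=W[w&(abs(z-.225)<.006)];print(len(P),len(P) and (P.mean(0),cv2.minAreaRect((P[:,:2]*1000).astype(np.float32))))
P=W[w&(abs(z-.11)<.005)];print(len(P),len(P) and cv2.minAreaRect((P[:,:2]*1000).astype(np.float32)))
E
```

```text
[ 0.45729359 -0.32715866  0.33067887] [ 9.81921402e-01  1.89288175e-01 -2.74928772e-04 -5.21369401e-04] [-7.61346108e-01  2.42951055e-02  1.55673078e+00  1.57204110e-04
  1.56173507e+00  4.28574306e-01]
991 (array([ 0.45944589, -0.32362983,  0.22456884]), ((458.4778137207031, -323.97186279296875), (27.97530746459961, 20.047487258911133), 24.91626739501953))
15317 ((517.7085571289062, -316.2578125), (200.41192626953125, 90.26167297363281), 7.5976881980896)
```

View pics/w1.png

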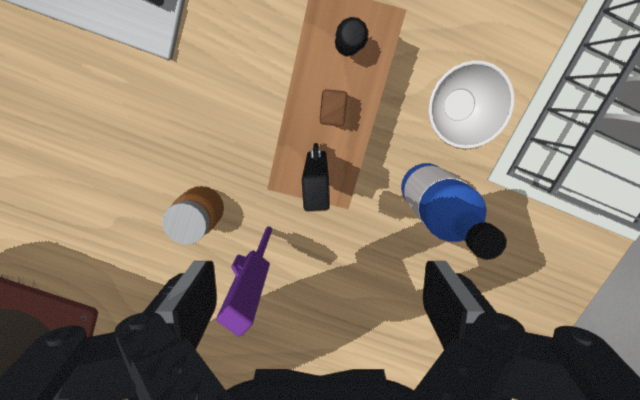

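The wrist view confirms it: black 28×20 mm top at (316,195) with trigger guard towards the scraper; purple one (240,310) is off to the side. Aligning and descending.

>>> send_rows(moves=[{"xyz": [0.07, -0.055, 0], "spin": -0.62, "grip": 1}, {"xyz": [0, 0, 0.5], "spin": 0, "grip": 1}, {"xyz": [0, 0, 0.5], "spin": 0, "grip": 1}, {"xyz": [0, 0, 0.5], "spin": 0, "grip": 1}, {"xyz": [0, 0, 0.5], "spin": 0, "grip": 1}, {"xyz": [0, 0, 0.5], "spin": 0, "grip": 1}, {"xyz": [0, 0, 0.5], "spin": 0, "grip": 1}, {"xyz": [0, 0, 0.5], "spin": 0, "grip": 1}, {"xyz": [0, 0, 0.4], "spin": 0, "grip": 1}, {"xyz": [0, 0, 0.2], "spin": 0, "grip": 1}, {"xyz": [0, 0, 0], "spin": 0, "grip": 1}, {"xyz": [0, 0, 0], "spin": 0, "grip": 1}])

```text
time_s: 3.98
position: [0.4605, -0.3223, 0.1675]
tool_rot: [0.976, 0.218, -0.0, -0.0]
wrist_force: [-0.1, -0.2, 0.7]
width: 0.0851
gripper_force: 0.0
```

>>> send_rows(squeeze=40, moves=[{"xyz": [0, 0, 0], "spin": 0, "grip": 0.6}, {"xyz": [0, 0, 0], "spin": 0, "grip": 0.4}, {"xyz": [0, 0, 0], "spin": 0, "grip": 0.2}, {"xyz": [0, 0, 0], "spin": 0, "grip": 0}, {"xyz": [0, 0, 0], "spin": 0, "grip": 0}, {"xyz": [0, 0, 0], "spin": 0, "grip": 0}, {"xyz": [0, 0, 0], "spin": 0, "grip": 0}, {"xyz": [0, 0, 0], "spin": 0, "grip": 0}, {"xyz": [0, 0, 0], "spin": 0, "grip": 0}, {"xyz": [0, 0, 0], "spin": 0, "grip": 0}])

```text
time_s: 4.82
position: [0.4601, -0.3231, 0.1678]
tool_rot: [0.976, 0.217, 0.0, 0.0]
wrist_force: [-1.8, 2.4, 6.3]
width: 0.0195
gripper_force: 41.3
```

>>> send_rows(moves=[{"xyz": [0, 0, -0.2], "spin": 0, "grip": 0}, {"xyz": [0, 0, -0.3], "spin": 0, "grip": 0}, {"xyz": [0, 0, -0.4], "spin": 0, "grip": 0}, {"xyz": [0, 0, -0.4], "spin": 0, "grip": 0}, {"xyz": [0, 0, -0.4], "spin": 0, "grip": 0}, {"xyz": [0, 0, -0.4], "spin": 0, "grip": 0}, {"xyz": [0, 0, -0.4], "spin": 0, "grip": 0}, {"xyz": [0, 0, -0.4], "spin": 0, "grip": 0}, {"xyz": [0, 0, -0.4], "spin": 0, "grip": 0}, {"xyz": [0, 0, -0.4], "spin": 0, "grip": 0}, {"xyz": [0, 0, -0.4], "spin": 0, "grip": 0}, {"xyz": [0, 0, -0.3], "spin": 0, "grip": 0}, {"xyz": [0, 0, 0], "spin": 0, "grip": 0}, {"xyz": [0, 0, 0], "spin": 0, "grip": 0}])

```text
time_s: 5.98
position: [0.4602, -0.3233, 0.3441]
tool_rot: [0.976, 0.217, 0.0, 0.001]
wrist_force: [-0.8, -0.5, -2.1]
width: 0.0197
gripper_force: 40.7
```

```bash
python3 - <<'E'
from h import *
c=cam("scene");d=cam("side")
cv2.imwrite("pics/lift.png",np.hstack([cv2.resize(c["frame"][60:330,100:420],(400,338)),cv2.resize(d["frame"][60:330,180:500],(400,338))]))
print(monitor.sense()["joints"])
E
```

```text
[-7.52533207e-01  2.06519076e-02  1.53956381e+00  4.36429909e-05
  1.58314032e+00  3.80204212e-01]
```

View pics/lift.png

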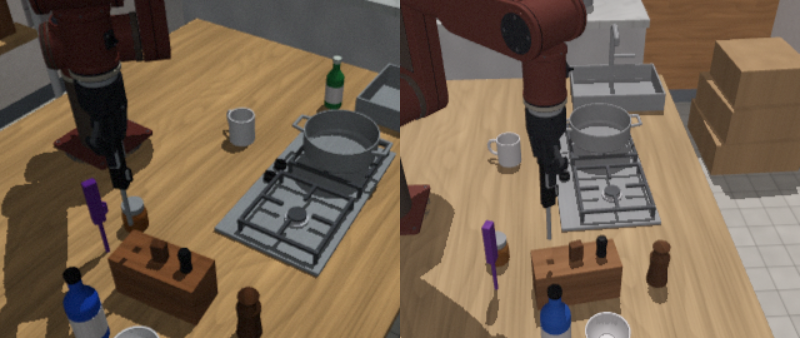

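Lighter is drawn up: nozzle tip hangs at (125,225) left / (549,238) right crop, block tools unmoved. The tool cannot tilt, so I'll pivot the lighter in a light grip against the outer (+x) grate edge, which is fixed. Carrying it there.

>>> send_rows(moves=[{"xyz": [0, 0, 0], "spin": 0.9, "grip": 0}, {"xyz": [0, 0, 0], "spin": 0.9, "grip": 0}, {"xyz": [0, 0, 0], "spin": 0.9, "grip": 0}, {"xyz": [0, 0, 0], "spin": 0.9, "grip": 0}, {"xyz": [0, 0, 0], "spin": 0.87, "grip": 0}, {"xyz": [0.3, -0.3, 0], "spin": 0, "grip": 0}, {"xyz": [0.61, -0.585, 0], "spin": 0, "grip": 0}, {"xyz": [0.61, -0.585, 0], "spin": 0, "grip": 0}, {"xyz": [0.61, -0.585, 0], "spin": 0, "grip": 0}, {"xyz": [0.61, -0.585, 0], "spin": 0, "grip": 0}, {"xyz": [0.61, -0.585, 0], "spin": 0, "grip": 0}, {"xyz": [0.61, -0.585, 0], "spin": 0, "grip": 0}, {"xyz": [0.61, -0.585, 0], "spin": 0, "grip": 0}, {"xyz": [0.61, -0.585, 0], "spin": 0, "grip": 0}, {"xyz": [0.61, -0.585, 0], "spin": 0, "grip": 0}, {"xyz": [0.61, -0.585, 0], "spin": 0, "grip": 0}, {"xyz": [0.61, -0.585, 0], "spin": 0, "grip": 0}, {"xyz": [0.61, -0.585, 0], "spin": 0, "grip": 0}, {"xyz": [0.61, -0.585, 0], "spin": 0, "grip": 0}, {"xyz": [0.3, -0.3, 0], "spin": 0, "grip": 0}])

```text
time_s: 7.75
position: [0.7862, 0.0248, 0.3399]
tool_rot: [1.0, 0.025, -0.002, -0.001]
wrist_force: [0.9, -0.2, -0.0]
width: 0.0194
gripper_force: 40.5
```

```bash
cat >> h.py <<'E'
def tip(s,names=("scene","side")):
    # nozzle/handle points below the fingers: near the tool plane, away from hob
    for n in names:
        c=cam(n);W=world(c,n);p=np.array(s["position"])
        q=(c["range_z"]>0)&(abs(W[...,1]-p[1])<.03)&(abs(W[...,0]-p[0])<.18)&(W[...,2]>.056)&(W[...,2]<p[2]-.01)
        P=W[q]
        if len(P)>5:
            u=np.linalg.svd(P-P.mean(0))[2][0];u*=np.sign(u[2]);lo=P[P[:,2]<P[:,2].min()+.01].mean(0)
            print(n,len(P),'axis',u.round(3),'slant',np.degrees(np.arccos(u[2])).round(1),'low',lo.round(4),'z',P[:,2].min().round(4),P[:,2].max().round(3))
        yield c
E
python3 - <<'E'
from h import *
s=monitor.sense();print(s["position"],s["tool_rot"],s["joints"]);list(tip(s))
E
```

```text
[0.78616244 0.02483601 0.33991164] [ 9.99678625e-01  2.52844975e-02 -1.64907615e-03 -7.88196235e-04] [-6.90526322e-02  6.04844118e-01  8.26697013e-01  1.27161790e-03
  1.71348340e+00  1.45134789e+00]
scene 323 axis [ 0.094 -0.037  0.995] slant 5.8 low [0.6968 0.0156 0.0568] z 0.0568 0.33
side 210 axis [ 0.031 -0.045  0.999] slant 3.1 low [0.784  0.0231 0.1882] z 0.1832 0.33
```

>>> send_rows(moves=[{"xyz": [0, 0, 0.5], "spin": 0, "grip": 0}, {"xyz": [0, 0, 0.5], "spin": 0, "grip": 0}, {"xyz": [0, 0, 0.5], "spin": 0, "grip": 0}, {"xyz": [0, 0, 0.5], "spin": 0, "grip": 0}, {"xyz": [0, 0, 0.5], "spin": 0, "grip": 0}, {"xyz": [0, 0, 0.5], "spin": 0, "grip": 0}, {"xyz": [0, 0, 0.4], "spin": 0, "grip": 0}, {"xyz": [0, 0, 0.3], "spin": 0, "grip": 0}, {"xyz": [0, 0, 0], "spin": 0, "grip": 0}])

```text
time_s: 8.6
position: [0.7825, 0.0204, 0.1901]
tool_rot: [1.0, 0.024, -0.004, -0.0]
wrist_force: [-0.1, 0.4, -2.3]
width: 0.0195
gripper_force: 40.5
```

>>> send_rows(squeeze=20, moves=[{"xyz": [0, 0, 0], "spin": 0, "grip": 0}, {"xyz": [0, 0, 0], "spin": 0, "grip": 0}, {"xyz": [-0.25, 0, 0], "spin": 0, "grip": 0}, {"xyz": [-0.25, 0, 0], "spin": 0, "grip": 0}, {"xyz": [-0.25, 0, 0], "spin": 0, "grip": 0}, {"xyz": [-0.25, 0, 0], "spin": 0, "grip": 0}, {"xyz": [-0.25, 0, 0], "spin": 0, "grip": 0}, {"xyz": [-0.25, 0, 0.02], "spin": 0, "grip": 0}, {"xyz": [-0.25, 0, 0.04], "spin": 0, "grip": 0}, {"xyz": [-0.25, 0, 0.05], "spin": 0, "grip": 0}, {"xyz": [0, 0, 0], "spin": 0, "grip": 0}])

```text
time_s: 9.52
position: [0.7058, 0.0173, 0.1935]
tool_rot: [1.0, 0.024, 0.002, 0.0]
wrist_force: [1.5, -0.0, -0.2]
width: 0.0195
gripper_force: 40.3
```

```bash
python3 - <<'E'
from h import *
s=monitor.sense();C=list(tip(s))
cv2.imwrite("pics/piv.png",np.hstack([cv2.resize(C[0]["frame"][80:300,240:480],(400,367)),cv2.resize(C[1]["frame"][80:280,250:470],(400,367))]))
E
```

```text
scene 244 axis [-0.098 -0.056  0.994] slant 6.5 low [0.7005 0.0149 0.0597] z 0.0562 0.183
side 150 axis [-0.214 -0.061  0.975] slant 12.9 low [0.7198 0.0124 0.0595] z 0.057 0.183
```

View pics/piv.png

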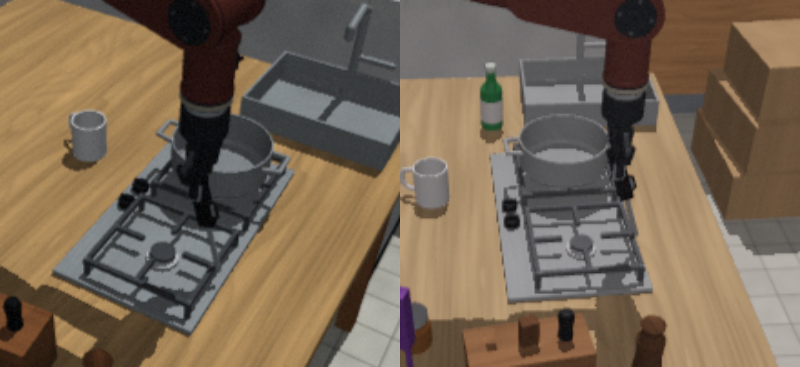

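>>> send_rows(moves=[{"xyz": [0, 0, 0.2], "spin": 0, "grip": 0}, {"xyz": [0, 0, 0.2], "spin": 0, "grip": 0}, {"xyz": [-0.22, 0, 0.1], "spin": 0, "grip": 0}, {"xyz": [-0.22, 0, 0.12], "spin": 0, "grip": 0}, {"xyz": [-0.21, 0, 0.13], "spin": 0, "grip": 0}, {"xyz": [-0.2, 0, 0.14], "spin": 0, "grip": 0}, {"xyz": [-0.2, 0, 0.15], "spin": 0, "grip": 0}, {"xyz": [0, 0, 0], "spin": 0, "grip": 0}])

```text
time_s: 10.28
position: [0.6622, 0.0154, 0.1475]
tool_rot: [1.0, 0.024, -0.001, -0.0]
wrist_force: [2.3, 0.6, -1.1]
width: 0.0198
gripper_force: 39.8
```

```bash
sed -i 's/W\[...,2\]>.056/W[...,2]>.068/; s/<p\[2\]-.01)/<p[2]-.004)/' h.py; python3 - <<'E'
from h import *
s=monitor.sense();C=list(tip(s))
for n,c in zip(("scene","side"),C):
    W=world(c,n);p=s["position"]
    q=(abs(W[...,1]-p[1])<.02)&(W[...,0]>p[0]-.05)&(W[...,0]<p[0]+.16)&(W[...,2]>.062)&(W[...,2]<p[2]-.003)
    P=W[q];[print(n,z0.round(3),P[abs(P[:,2]-z0)<.006][:,:2].mean(0).round(3),len(P[abs(P[:,2]-z0)<.006])) for z0 in np.arange(.065,.17,.012)]
E
```

```text
scene 192 axis [-0.619 -0.123  0.776] slant 39.1 low [0.7422 0.0171 0.0719] z 0.0681 0.143
side 120 axis [-0.604 -0.099  0.791] slant 37.7 low [0.7391 0.0141 0.073 ] z 0.0691 0.143
scene 0.065 [0.747 0.018] 12
scene 0.077 [0.739 0.017] 16
scene 0.089 [0.73  0.016] 18
scene 0.101 [0.718 0.015] 19
scene 0.113 [0.708 0.01 ] 27
scene 0.125 [0.705 0.011] 50
scene 0.137 [0.698 0.01 ] 54
scene 0.149 [0.704 0.013] 6
scene 0.161 [nan nan] 0
side 0.065 [0.745 0.014] 4
side 0.077 [0.738 0.015] 10
side 0.089 [0.728 0.013] 9
side 0.101 [0.715 0.012] 11
side 0.113 [0.704 0.007] 19
side 0.125 [0.703 0.008] 32
side 0.137 [0.696 0.008] 35
side 0.149 [0.69  0.008] 5
side 0.161 [nan nan] 0<stdin>:6: RuntimeWarning: Mean of empty slice.
  ret = um.true_divide(
```

>>> send_rows(moves=[{"xyz": [-0.16, 0, 0.14], "spin": 0, "grip": 0}, {"xyz": [-0.16, 0, 0.14], "spin": 0, "grip": 0}, {"xyz": [0, 0, 0], "spin": 0, "grip": 0}])

```text
time_s: 10.63
position: [0.6493, 0.0147, 0.1367]
tool_rot: [1.0, 0.024, -0.001, -0.0]
wrist_force: [3.1, 0.0, -0.1]
width: 0.0199
gripper_force: 39.9
```

>>> send_rows(squeeze=60, moves=[{"xyz": [0, 0, 0], "spin": 0, "grip": 0}, {"xyz": [0, 0, 0], "spin": 0, "grip": 0}, {"xyz": [0, 0, 0], "spin": 0, "grip": 0}, {"xyz": [0.1, 0, -0.2], "spin": 0, "grip": 0}, {"xyz": [0, 0, -0.4], "spin": 0, "grip": 0}, {"xyz": [0, 0, -0.4], "spin": 0, "grip": 0}, {"xyz": [0, 0, -0.4], "spin": 0, "grip": 0}, {"xyz": [0, 0, -0.4], "spin": 0, "grip": 0}, {"xyz": [0, 0, -0.2], "spin": 0, "grip": 0}, {"xyz": [0, 0, 0], "spin": 0, "grip": 0}, {"xyz": [0, 0, 0], "spin": 0, "grip": 0}])

```text
time_s: 11.55
position: [0.6546, 0.0149, 0.2183]
tool_rot: [1.0, 0.024, 0.0, 0.0]
wrist_force: [-1.1, 1.3, -2.4]
width: 0.0195
gripper_force: 61.8
```

```bash
cat >> h.py <<'E'
def noz(s):
    p=np.array(s["position"])
    for n in ("scene","side"):
        c=cam(n);W=world(c,n)
        q=(abs(W[...,1]-p[1])<.025)&(W[...,0]>p[0]+.03)&(W[...,0]<p[0]+.17)&(W[...,2]>.058 if p[2]>.19 else W[...,2]>.05)&(W[...,2]<p[2]-.045)&(c["range_z"]>0)
        P=W[q]; P=P[P[:,2]<P[:,2].min()+.045]
        m=P.mean(0);u=np.linalg.svd(P-m)[2][0];u*=np.sign(u[2]);t=((P-m)@u)
        C=np.array(-np.array(c["R"]).T@c["t"]);v=C-m;v-=u*(v@u);v/=np.linalg.norm(v)
        print(n,len(P),'slant',np.degrees(np.arccos(u[2])).round(1),'tip',(m+u*t.min()-v*.0035).round(4),'tip-tcp',(m+u*t.min()-v*.0035-p).round(4))
        yield c
E
python3 - <<'E'
from h import *
s=monitor.sense();print(s["position"]);C=list(noz(s))
cv2.imwrite("pics/til.png",np.hstack([cv2.resize(C[0]["frame"][80:300,240:480],(400,367)),cv2.resize(C[1]["frame"][80:280,250:470],(400,367))]))
E
```

```text
[0.6545809  0.01487958 0.21831973]
scene 71 slant 44.5 tip [0.7801 0.0218 0.1131] tip-tcp [ 0.1255  0.0069 -0.1052]
side 39 slant 44.9 tip [0.7797 0.0205 0.1103] tip-tcp [ 0.1251  0.0056 -0.108 ]
```

View pics/til.png

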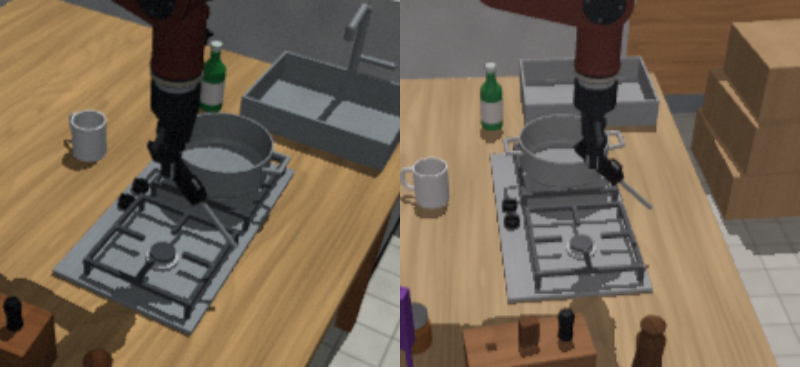

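Slant is about 45°, nozzle tip seen at (235,245) left / (650,206) right, hanging free. Now shifting the tip over the cap and lowering.

>>> send_rows(moves=[{"xyz": [-0.2, 0, 0], "spin": 0, "grip": 0}, {"xyz": [-0.4, 0, 0], "spin": 0, "grip": 0}, {"xyz": [-0.5, 0, 0], "spin": 0, "grip": 0}, {"xyz": [-0.5, 0, 0], "spin": 0, "grip": 0}, {"xyz": [-0.5, 0, 0], "spin": 0, "grip": 0}, {"xyz": [-0.5, 0, 0], "spin": 0, "grip": 0}, {"xyz": [-0.5, 0, 0], "spin": 0, "grip": 0}, {"xyz": [-0.24, 0, 0], "spin": 0, "grip": 0}, {"xyz": [0, 0, 0.2], "spin": 0, "grip": 0}, {"xyz": [0, 0, 0.3], "spin": 0, "grip": 0}, {"xyz": [0, 0, 0.3], "spin": 0, "grip": 0}, {"xyz": [0, 0, 0.3], "spin": 0, "grip": 0}, {"xyz": [0, 0, 0.2], "spin": 0, "grip": 0}, {"xyz": [0, 0, 0.1], "spin": 0, "grip": 0}, {"xyz": [0, 0, 0], "spin": 0, "grip": 0}, {"xyz": [0, 0, 0], "spin": 0, "grip": 0}, {"xyz": [0, 0, 0], "spin": 0, "grip": 0}, {"xyz": [0, 0, 0], "spin": 0, "grip": 0}])

```text
time_s: 13.15
position: [0.5216, 0.0084, 0.1629]
tool_rot: [1.0, 0.024, 0.001, 0.0]
wrist_force: [0.4, 0.1, -1.7]
width: 0.0191
gripper_force: 61.9
```

```bash
python3 - <<'E'
from h import *
s=monitor.sense();print(s["position"]);C=list(noz(s))
cv2.imwrite("pics/fin.png",np.hstack([cv2.resize(C[0]["frame"][180:280,270:390],(400,333)),cv2.resize(C[1]["frame"][150:250,290:410],(400,333))]))
E
```

```text
[0.52160574 0.00842315 0.16285981]
scene 100 slant 74.4 tip [0.5531 0.0126 0.048 ] tip-tcp [ 0.0315  0.0042 -0.1148]
side 47 slant 73.1 tip [0.5535 0.0124 0.0483] tip-tcp [ 0.0319  0.004  -0.1146]
```

View pics/fin.png

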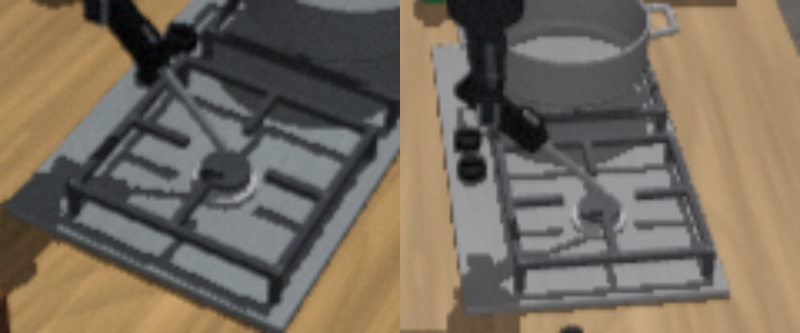

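The tip sits just above the cap centre (crops (228,158) and (602,195)). From the TCP offset measured in free air, it is at (0.647, 0.015, 0.056), 22 mm above the cap. The last automatic fit picked up the grate bars, so I'm ignoring it. Handing in.

```bash
python3 -c "
from workcell import ticket
print(ticket.job_done())"
```

```text
the job is handed in; nothing more can be done
None
```

I drew the lighter from the block and handed in the job with it gripped at about 45° (nozzle lowest), the tip about 22 mm above the middle of the small burner's cap and nothing else touched as far as the pictures show; no verdict came back.

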